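# Bottle vase upside down on the drying peg

### The job

Put the narrow-necked bottle vase, which lies on its side in a cradle, upside down over the slim peg of the wooden drying carriage while the carriage is still pulled out: lower it gently, neither dropped nor pressed hard, until its rim stands flat on the carriage, and let go. Then slide the carriage gently all the way to the rubber stop in front of the blower, with the vase still upside down on its peg. Leave the wide beaker and the other things on the table where they are.

Things in the scene. Friction and masses are not known exactly. Their poses are not given: they have to be found in the camera images.
- vase: Loose terracotta bottle vase, about 240 g. Body 52 mm in diameter up to 72 mm from its bottom, then a shoulder, a neck 36 mm in diameter from 90 mm to the rim at 120 mm. Bore of the neck 26 mm, free depth 75 mm from the rim. Origin: centre of its outer bottom; z along its axis to the mouth. At the start it lies with z level, away from the robot (within 25 degrees of straight ahead), axis 56 mm up.
- vase_rim (a point): Centre of the vase's mouth, in the plane of its rim; axes as the vase.
- cradle_a: Fixed wooden cradle under the vase: block 95 x 64 mm, 22 mm high, with two dowels 12 mm thick along its x, 32 mm apart (tops at 34 mm). Origin: centre of its underside; x towards the vase's mouth. The vase's bottom lies 45 mm behind this origin; its neck overhangs the far end.
- dryer: Fixed drying slide: grey base plate 150 x 480 mm with two rails along its y; at its +y end (the robot's left) a rubber stop and a grey blower box (150 x 115 mm, top at 183 mm, face at y = +175 mm). Origin: on the table, on the middle line of the rails. The wooden carriage slides along this y.
- carriage (a joint): Position of the wooden carriage on the slide (m): 0 fully pulled out to the robot's right, 0.100 home against the rubber stop; grows along the dryer's +y. It stays where it is left; sliding it takes about 5 N. Its deck is 120 x 200 mm, top 44 mm above the table; on it, in line along y: upright handle plate, thick peg, slim peg.
- slim_foot (a point): Foot of the slim peg, on its axis at the level of the carriage deck (44 mm above the table), z up, y towards the blower. The peg is upright, 19 mm in diameter, 64 mm tall, its last 14 mm tapered to 8 mm. It moves with the carriage. The rim of the seated vase stands on the deck around it.
- thick_foot (a point): Foot of the thick peg, on its axis at the deck: 34 mm in diameter, 52 mm tall; too thick for the vase's neck. It is 80 mm from the slim peg along -y and stays empty.
- handle_top (a point): Centre of the top edge of the carriage's upright handle plate: 14 mm thick along y, 50 mm wide along x, 55 mm above the deck (top 99 mm above the table), 148 mm from the slim peg along -y. Its -y face is free for pushing. Axes as the dryer.
- beaker: Wide terracotta beaker, 60 mm in diameter, 85 mm long, no neck, lying in a second cradle like the first, mouth away from the robot. Not to be moved. Origin: centre of the outside of its bottom, z towards the mouth.
- glaze_jar: Lidded blue jar, 72 mm in diameter, 100 mm tall, bystander. Origin: centre of its underside.
- brush_pot: White tub of brushes, 100 mm in diameter at its rim, 110 mm tall with brushes up to about 230 mm, bystander. Origin: centre of its underside.
- figure_a: Black ceramic figure with a golden head lying on the table, about 130 mm long, 36 mm high, bystander. Origin: under its middle; x towards the head.
- figure_b: A second such figure, the same size, bystander.
- dish: Small white dish, 90 mm in diameter, 30 mm high, bystander. Origin: centre of its underside.
- tiles: Stack of terracotta tiles, 60 x 60 mm, 24 mm high, bystander. Origin: centre of its underside.
Things that resemble listed ones, but are neither listed nor needed, are in the scene too. What is shaped like the vase but purple or turquoise is not meant.

How it is judged (in metres and radians):
On the way, in this order (a step that is already met when the one before it is completed fails the run):
1. the vase stands upside down on the slim peg, released, with the carriage still pulled out (angle between vase's own z axis and vertical above 3.07 rad and horizontal distance between vase_rim and slim_foot below 0.006 m and z of vase_rim in the frame of slim_foot between -0.004 and 0.004 m and contact force between the fingers and vase below 0.1 N and linear speed of vase below 0.02 m/s and value of joint carriage below 0.06 m), for 0.2 s.
2. the carriage is home at its stop, the vase still upside down on the slim peg (angle between vase's own z axis and vertical above 3.07 rad and horizontal distance between vase_rim and slim_foot below 0.006 m and z of vase_rim in the frame of slim_foot between -0.004 and 0.004 m and value of joint carriage above 0.094 m), for 0.2 s.
At the end, for the whole second after the job is handed in: The vase is upside down on the slim peg, within 4 degrees of upright, its rim on the deck within 4 mm and centred within 6 mm of the peg, at rest and released; the carriage is within 6 mm of its stop and at rest (all of step 2 and contact force between the fingers and vase below 0.1 N and linear speed of vase below 0.02 m/s and velocity of joint carriage below 0.01 m/s); the robot touches nothing.
It fails at once if the vase is pressed hard onto the peg or the carriage (more than 40 N) (contact force between vase and dryer above 40 N).
It fails at once if the vase is dropped, or jerked along while nobody holds it (moving faster than 0.45 m/s untouched by the fingers; a free fall of 10 mm) (contact force between the fingers and vase below 0.1 N and linear speed of vase above 0.45 m/s).
It fails at once if the wide beaker is moved more than 30 mm (distance of beaker from where it was at the start of the episode above 0.03 m).
It fails at once if another thing on the table (jar, brush pot, figure, dish, tiles) is moved more than 30 mm (distance of any of glaze_jar, brush_pot, figure_a, figure_b, dish, tiles from where it was at the start of the episode above 0.03 m).
It also fails if it takes over 70 s, if anything falls off the work surface, if the arm or the gripper's body presses on something with over 40 N, if the wrist force passes 120 N, or if a joint passes its speed limit or range.

### The arm

A 6-joint arm with a two-finger parallel gripper is mounted at the origin on the work surface. World frame = base frame: x ahead of the robot, y to its left, z up, the work surface at z = 0. Lengths are in m, angles in degrees, forces in N, time in s.
With the tool pointing down it reaches from about 0.25 to 0.725 m from the base axis. Payload 9.7 kg.
Tool frame: the origin (TCP) lies between the finger pads; the fingertips stand 19 mm ahead of it and the grasp point (between the pads) is the TCP; z points along the fingers, y is the line along which they close (so a half turn about z gives the same grasp; the last joint's range is limited). The gripper opens to 85 mm and grips with 20 to 120 N. Pads are 22 mm wide; open, the fingers measure 114 mm over their backs; the gripper's body (76 mm by 85 mm) begins 54 mm behind the grasp point. The pads swing forward as they close: fully open they stand 13 mm farther back than shut.
Start: joints at [71.677, 4.979, 10.078, 95.1, 0, 90], TCP at [0.173, 0.522, 0.25] pointing down, gripper open.
Joint ranges: [-179.16, 179.16], [-48.56, 103.87], [-65.8, 70.77], [-126.05, 130.52], [-82.76, 87.17], [-180, 180]. Speed limits (degrees/s): [127.2, 127.2, 147.25, 180, 180, 180].

### API

Orientations are given as [roll, pitch, yaw] about the fixed x, y, z axes, in that order (R = Rz(yaw) Ry(pitch) Rx(roll)).
In Python, from workcell import telemetry, camera, calibration, workorder gives the robot as it stands.
- The arm moves only by the tool play_rows, never from a script. Its argument "increments" is a list of rows, each a list of 3 entries, a list of its own where there are three numbers: the shift along the tool's x, y, z in mm, then the turn, a rotation vector about the tool's x, y, z in degrees, then the closure, from 0 (fully open) to 1 (shut). In form: [[[x, y, z], [ax, ay, az], jaw], ...]. A call has 1 to 20 rows; each row is the pose to reach, as a shift and turn from the pose commanded when the call began, along the tool's axes at that moment; what a row does not reach only later rows make up. A row lasts 1/10 s, in which the tool goes at most 50 mm and 8.59 degrees, less where a joint would pass 70% of its speed; a pose out of reach is approached as far as the arm can. A call with a gripper value outside its range is refused whole. The fingers move at their own pace and stop on an object; "grip_force" is the grip in N (left out, the last holds). Time passes only in rows, so rows that repeat a pose let the fingers close. It gives the time, the measured TCP pose, the force, the opening and the grip force at its end, in the units of the state.
- telemetry.get_obs(): the state, without advancing time (a new reading comes with each control period).
- camera(name): name is "scene" or "top" or "wrist"; returns (picture, depth): 420x560x3 uint8, red, green, blue; 420x560 float32, m along the optical axis (not along the pixel's ray), 0 where there is no reading.
- calibration(name): a dict with "vertical_fov" (degrees; the focal length in pixels is half the picture's height over the tangent of half this angle, whatever the lens; pixels are square), "cx", "cy" (the principal point, pixels), "rvec" (rotation vector, rad) and "tvec" (3), from world to camera coordinates, as OpenCV has them; the wrist camera has in their place "hand_eye" (4x4, takes a point from camera to tool coordinates, whose origin is the TCP and whose axes are the flange's). Camera axes: x right, y down, z forward; pixel columns grow to the right and rows downward; lengths in m; the calibration is good to about 2 mm. A picture is of the moment at which its call begins: read the wrist's pose just before it. calibration takes no time and is no camera call.
- workorder.job_done(): hands the job in; it is judged then, once.
The state is a dict: "time": time; "q": joint angles; "qd": joint speeds; "joint_efforts": joint torques, N m; "ee_pos": TCP position; "tcp_rot": TCP orientation; "wrist_force": force on the tool from outside, world axes, zero at the start; "torque": the same for the moment, N m; "opening": finger opening in m; "grasp_force": force on a finger pad.
Only numpy, scipy, OpenCV 4.12 (cv2) and the standard library are available. Lean on these libraries where they do the work, as an engineer would, in place of code of your own. Each camera call takes 0.05 s, during which the arm holds its last target. There are 200 camera calls.

## Working session

There is one attempt and no reset: what is moved stays moved. The work goes in short steps, Python scripts to look and compute and a tool call to move; the robot and the scene stay as the last step left them, time stands still between calls to the robot, and variables do not carry over. Pictures are saved under pics/ and viewed, at most 10 in all, crops included, and the job is handed in when it is done.

Besides the shell and the picture viewer there is one more tool, called after ">>>" as name([rows], argument=value, ...), one row to a line, values as JSON. play_rows: Moves the arm, as the interface text tells. Its arguments: {"type":"object","properties":{"increments":{"type":"array"},"grip_force":{"type":"number"}},"required":["increments"]}

```bash
mkdir -p pics; ls; cat > h.py <<'E'
import numpy as np, cv2
from scipy.spatial.transform import Rotation as Ro
from workcell import telemetry, camera, calibration, workorder
def pts(name, obs=None):
    if name=="wrist": obs=telemetry.get_obs()
    img,d=camera(name); c=calibration(name)
    f=img.shape[0]/2/np.tan(np.radians(c["vertical_fov"])/2)
    v,u=np.mgrid[:img.shape[0],:img.shape[1]]
    P=np.stack([(u-c["cx"])/f*d,(v-c["cy"])/f*d,d],-1)
    if name=="wrist":
        H=np.array(c["hand_eye"]); P=P@H[:3,:3].T+H[:3,3]
        R=Ro.from_euler("xyz",obs["tcp_rot"],degrees=True).as_matrix(); P=P@R.T+np.array(obs["ee_pos"])
    else:
        R=cv2.Rodrigues(np.array(c["rvec"],float))[0]; P=(P-np.array(c["tvec"]).ravel())@R
    P[d==0]=np.nan
    return img,d,P
def save(n,img): cv2.imwrite("pics/"+n,img[...,::-1])
E
python3 - <<'E'
from h import *
print(telemetry.get_obs())
for n in("scene","top"):
    i,d,P=pts(n); save(n+"0.png",i); np.savez(n+"0.npz",i=i,d=d,P=P); c=calibration(n); print({k:c[k] for k in c},(d==0).mean())
E
```

```text
pics
{'time': 0.0, 'q': array([ 7.16777357e+01,  5.01180846e+00,  1.00329166e+01,  9.50988771e+01,
       -2.29418676e-04,  9.00015492e+01]), 'qd': array([ 0.01592545, -0.01982584, -0.03432016,  0.01216047,  0.05394047,
        0.0027358 ]), 'joint_efforts': array([ 5.79599655e-04, -5.20388496e+01,  4.64799964e+01,  1.64557330e-02,
       -3.24959183e-05,  1.12498401e-05]), 'ee_pos': array([0.17283469, 0.52192004, 0.24956248]), 'tcp_rot': array([-1.79922231e+02,  2.31521187e-04,  1.61676187e+02]), 'wrist_force': array([-0.1731424 , -0.51939671,  0.73070219]), 'torque': array([ 0.03467769,  0.06833225, -0.03403797]), 'grasp_force': 0.0, 'opening': 0.08554480992545142}
{'vertical_fov': 44.80154410275147, 'cx': 282.8990432317122, 'cy': 209.27641716307548, 'rvec': array([ 0.9216827 ,  2.54056781, -1.01930839]), 'tvec': array([ 0.35650971, -0.20484877,  1.61860381])} 0.004102891156462585
{'vertical_fov': 47.09503069490286, 'cx': 273.0208347381884, 'cy': 205.54085127975557, 'rvec': array([ 2.17925901, -2.14921913,  0.15828417]), 'tvec': array([0.01167358, 0.51544047, 1.3473966 ])} 0.004022108843537415
```

View pics/scene0.png

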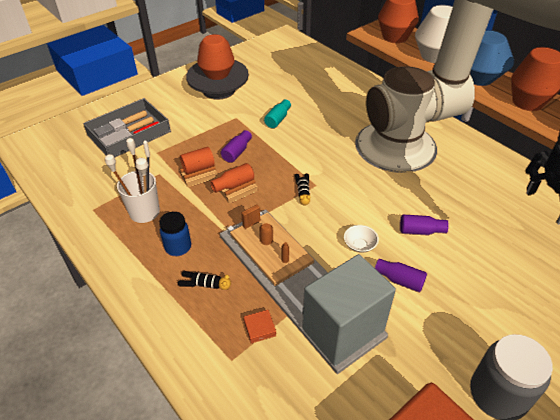

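View pics/top0.png

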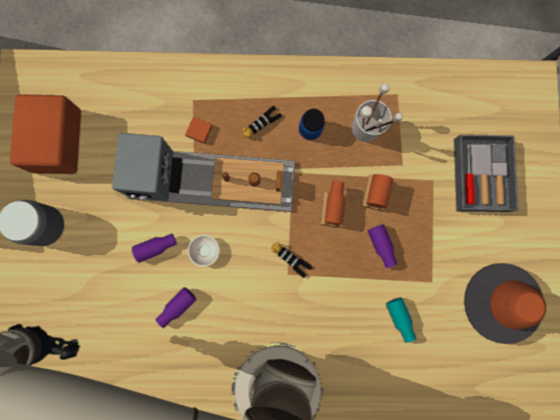

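The scene view shows the orange vase at (235,178) beside the beaker at (197,160), and the carriage with its pegs at (266,232) and (285,252). In the top view the vase is at (335,203) with its neck up (+x), the beaker is at (378,190), the slim peg at (227,177), the thick peg at (254,179) and the handle at (281,180).

```bash
python3 - <<'E'
from h import *
D=np.load("top0.npz"); P=D["P"]; im=D["i"]
def win(u0,u1,v0,v1,z0,z1):
    Q=P[v0:v1,u0:u1].reshape(-1,3); C=im[v0:v1,u0:u1].reshape(-1,3).astype(int)
    return Q[(Q[:,2]>z0)&(Q[:,2]<z1)],C[(Q[:,2]>z0)&(Q[:,2]<z1)]
print("table",np.nanmedian(P[300:330,330:370,2]))
for n,w in dict(vase=(315,352,172,232,.05,.1),beaker=(360,398,168,214,.05,.11)).items():
    Q,_=win(*w); print(n,len(Q),Q.min(0),Q.max(0))
    r=cv2.minAreaRect(Q[:,:2].astype(np.float32)*1000); print(r)
    vx,vy,x0,y0=cv2.fitLine(Q[:,:2].astype(np.float32),cv2.DIST_L2,0,.001,.001).ravel(); print("axis",vx,vy,x0,y0,np.degrees(np.arctan2(vy,vx)))
    t=(Q[:,:2]-[x0,y0])@[vx,vy]; s=(Q[:,:2]-[x0,y0])@[-vy,vx]
    for a in np.arange(-.08,.08,.01):
        m=(t>=a)&(t<a+.01)
        if m.any(): print(round(a,3),m.sum(),s[m].min().round(4),s[m].max().round(4),Q[m,2].max().round(4))
for n,w in dict(slim=(215,238,165,190,.07,.13),thick=(243,266,165,195,.07,.13),handle=(268,292,165,198,.07,.13)).items():
    Q,_=win(*w); print(n,len(Q),Q.min(0),Q.max(0)); print(cv2.minAreaRect(Q[:,:2].astype(np.float32)*1000))
    q=Q[Q[:,2]>Q[:,2].max()-.008];print(len(q),q.mean(0))
Q,_=win(100,175,125,205,.165,.21); print("blower",cv2.minAreaRect(Q[:,:2].astype(np.float32)*1000),np.median(Q[:,2]))
S=np.load("scene0.npz")["P"]; 
print("scene pegs",[S[v,u] for v,u in((224,266),(243,285),(207,250))])
E
```

```text
table 0.0005584136350467979
vase 706 [ 0.46218315 -0.18335949  0.0500258 ] [ 0.5828626  -0.12649999  0.08772902]
((523.560791015625, -157.29678344726562), (51.50305938720703, 119.42790985107422), 83.49425506591797)
axis 0.99209195 -0.12551327 0.51772016 -0.15491332 -7.2103972
-0.06 36 -0.024 0.0215 0.0845
-0.05 66 -0.028 0.0231 0.0871
-0.04 69 -0.0277 0.0233 0.0871
-0.03 63 -0.0251 0.0224 0.0847
-0.02 68 -0.0272 0.0238 0.0872
-0.01 65 -0.0263 0.0233 0.0877
-0.0 64 -0.0272 0.0236 0.0868
0.01 66 -0.0273 0.0232 0.0863
0.02 53 -0.0254 0.0227 0.0831
0.03 40 -0.0179 0.0177 0.0795
0.04 41 -0.0166 0.0156 0.0789
0.05 49 -0.0191 0.0162 0.0785
0.06 26 -0.0176 0.0159 0.0779
beaker 680 [ 0.51132019 -0.31733215  0.05062437] [ 0.60614723 -0.24466482  0.09815316]
((558.465576171875, -281.23626708984375), (58.445892333984375, 86.5025634765625), 76.28264617919922)
axis 0.97748446 -0.21100752 0.5566384 -0.277577 -12.181401
-0.05 17 -0.0288 0.0124 0.0942
-0.04 99 -0.0313 0.0265 0.0952
-0.03 77 -0.031 0.026 0.0968
-0.02 74 -0.0317 0.0261 0.0964
-0.01 75 -0.0321 0.0263 0.0937
-0.0 74 -0.0324 0.0252 0.0965
[... 366 characters left out ...]
7437 0.07140372] [0.60082269 0.087625   0.1026373 ]
((584.0471801757812, 71.84119415283203), (30.946809768676758, 33.02578353881836), 87.0210952758789)
60 [0.58496808 0.07227576 0.09769971]
handle 98 [ 0.55487657 -0.0035507   0.07415903] [0.60297646 0.01256804 0.1045576 ]
((578.7767944335938, 4.636569499969482), (13.795395851135254, 47.577003479003906), 86.09801483154297)
83 [0.57913615 0.00457193 0.09974017]
blower ((603.8800048828125, 371.4748840332031), (116.78504943847656, 150.7396240234375), 86.305419921875) 0.18380506539764752
scene pegs [array([0.57816162, 0.07155873, 0.09672779]), array([0.58670796, 0.15451461, 0.10655961]), array([ 5.19995213e-01, -7.74731275e-02, -2.06404881e-04])]
```

```bash
cat >> h.py <<'E'
def tool(yaw,down):
    "tool z forward along yaw, 'down' deg below horizontal, y to the left"
    y,a=np.radians(yaw),np.radians(down)
    z=np.array([np.cos(a)*np.cos(y),np.cos(a)*np.sin(y),-np.sin(a)]); l=np.array([-np.sin(y),np.cos(y),0])
    return np.stack([np.cross(l,z),l,z],1)
def inc(p,R):
    o=telemetry.get_obs(); R0=Ro.from_euler("xyz",o["tcp_rot"],degrees=True).as_matrix(); R0=np.array(R0)
    print("shift",(R0.T@(np.array(p)-o["ee_pos"])*1000).round(1),"turn",np.degrees(Ro.from_matrix(R0.T@R).as_rotvec()).round(2))
def st():
    o=telemetry.get_obs(); R=Ro.from_euler("xyz",o["tcp_rot"],degrees=True).as_matrix()
    print(round(o["time"],2),"q",o["q"].round(1),"p",o["ee_pos"].round(4),"z",R[:,2].round(3),"y",R[:,1].round(3),"F",o["wrist_force"].round(1),"g",o["grasp_force"],o["opening"])
E
python3 - <<'E'
from h import *
inc((.33,.15,.36),tool(0,55)); inc((.40,-.12,.28),tool(-6.5,20))
S=np.load("scene0.npz"); P=S["P"]
def line(u0,u1,v0,v1,z0,z1):
    Q=P[v0:v1,u0:u1].reshape(-1,3); Q=Q[(Q[:,2]>z0)&(Q[:,2]<z1)]; return Q
Q=line(205,262,160,200,.05,.1); Q=Q[(Q[:,1]>-.22)]; print(len(Q),Q.min(0),Q.max(0),cv2.minAreaRect(Q[:,:2].astype(np.float32)*1000))
for w in((276,294,238,264),(257,275,220,246)):
    Q=line(*w,.06,.13); q=Q[Q[:,2]>.085]; print(cv2.minAreaRect(Q[:,:2].astype(np.float32)*1000),Q[:,2].max(),q.mean(0))
E
```

```text
shift [-266.1 -303.8 -110. ] turn [ -5.66 -34.71 -17.73]
shift [-417.4 -538.   -29.7] turn [ -7.28 -69.75 -10.27]
645 [ 0.46180962 -0.1770731   0.05010112] [ 0.58500195 -0.11945263  0.08471551] ((523.913330078125, -150.63174438476562), (48.10470199584961, 123.234375), 80.18729400634766)
((591.7926635742188, 158.3086395263672), (14.561835289001465, 17.348712921142578), 43.624820709228516) 0.11009083565549338 [0.59155938 0.1584516  0.09789364]
((585.1466064453125, 78.98898315429688), (28.708229064941406, 32.54393005371094), 76.493896484375) 0.0986422238349652 [0.58653692 0.07915694 0.09242928]
```

>>> play_rows([
  [[-133,-152,-55],[-3,-17.5,-9],0],
  [[-133,-152,-55],[-3,-17.5,-9],0],
  [[-133,-152,-55],[-3,-17.5,-9],0],
  [[-133,-152,-55],[-3,-17.5,-9],0],
  [[-266,-304,-110],[-5.7,-34.7,-17.7],0],
  [[-266,-304,-110],[-5.7,-34.7,-17.7],0],
  [[-266,-304,-110],[-5.7,-34.7,-17.7],0],
  [[-266,-304,-110],[-5.7,-34.7,-17.7],0],
  [[-266,-304,-110],[-5.7,-34.7,-17.7],0],
  [[-417,-538,-30],[-7.3,-69.8,-10.3],0],
  [[-417,-538,-30],[-7.3,-69.8,-10.3],0],
  [[-417,-538,-30],[-7.3,-69.8,-10.3],0],
  [[-417,-538,-30],[-7.3,-69.8,-10.3],0],
  [[-417,-538,-30],[-7.3,-69.8,-10.3],0],
  [[-417,-538,-30],[-7.3,-69.8,-10.3],0],
  [[-417,-538,-30],[-7.3,-69.8,-10.3],0],
  [[-417,-538,-30],[-7.3,-69.8,-10.3],0],
  [[-417,-538,-30],[-7.3,-69.8,-10.3],0],
  [[-417,-538,-30],[-7.3,-69.8,-10.3],0],
])

```text
time: 2.0
ee_pos: [0.5846, -0.0183, 0.3256]
tcp_rot: [-179.8, 68.8, 173.4]
wrist_force: [0.1, 0.1, 0.6]
opening: 0.0851
grasp_force: 0.0
```

```bash
python3 - <<'E'
from h import *
st(); inc((.40,-.12,.28),tool(-6.5,20))
i,d,P=pts("wrist"); save("w1.png",i)
E
```

```text
2.0 q [  1.9 -48.5 -48.5  21.4  -8.1   3.1] p [ 0.5846 -0.0183  0.3256] z [ 0.926 -0.11  -0.361] y [ 0.118  0.993 -0.001] F [0.1 0.1 0.6] g 0.0 0.0850515250658714
shift [ 104.6 -122.7 -143.2] turn [-0.27 -1.19 -0.04]
```

>>> play_rows([
  [[0,0,-30],[0,0,0],0],
  [[0,0,-30],[0,0,0],0],
])

```text
time: 2.25
ee_pos: [0.5806, -0.0126, 0.3425]
tcp_rot: [-179.7, 68.3, 173.2]
wrist_force: [0.5, -0.0, 1.4]
opening: 0.0856
grasp_force: 0.0
```

```bash
python3 - <<'E'
from h import *
st(); inc((.40,-.12,.28),tool(-6.5,20))
E
```

```text
2.25 q [  3.  -48.5 -46.2  24.4  -9.4   3.7] p [ 0.5806 -0.0126  0.3425] z [ 0.922 -0.114 -0.37 ] y [ 0.122  0.993 -0.002] F [ 0.5 -0.   1.4] g 0.0 0.0856401916468138
shift [ 119.8 -128.5 -131.1] turn [-0.52 -1.73 -0.09]
```

>>> play_rows([
  [[30,0,30],[0,0,0],0],
  [[60,0,30],[0,10,0],0],
  [[60,0,30],[0,10,0],0],
])

```text
time: 2.55
ee_pos: [0.5843, -0.0126, 0.2664]
tcp_rot: [-179.6, 57.4, 173.4]
wrist_force: [1.9, -0.3, 2.4]
opening: 0.0853
grasp_force: 0.0
```

```bash
python3 - <<'E'
from h import *
o=telemetry.get_obs(); st(); print(repr(o["q"]),o["ee_pos"],o["tcp_rot"])
E
```

```text
2.55 q [  2.3 -41.6 -44.   30.5  -7.9   4.9] p [ 0.5843 -0.0126  0.2664] z [ 0.836 -0.103 -0.539] y [ 0.12   0.993 -0.003] F [ 1.9 -0.3  2.4] g 0.0 0.08528564710392263
array([  2.34620267, -41.56295303, -44.01572972,  30.50242285,
        -7.88962492,   4.85111673]) [ 0.58433157 -0.01260202  0.26636805] [-179.63392748   57.39495682  173.40299377]
```

>>> play_rows([
  [[50,0,-50],[0,0,0],0],
  [[50,0,-50],[0,0,0],0],
  [[50,0,-50],[0,0,0],0],
])

```text
time: 2.85
ee_pos: [0.5439, -0.0009, 0.2593]
tcp_rot: [-179.5, 57.1, 173.3]
wrist_force: [0.5, -0.3, 0.6]
opening: 0.0857
grasp_force: 0.0
```

```bash
python3 - <<'E'
from h import *
o=telemetry.get_obs(); st(); print(repr(o["q"]),o["ee_pos"],o["tcp_rot"])
E
```

```text
2.85 q [  4.9 -48.5 -47.5  34.5 -10.2   6.4] p [ 0.5439 -0.0009  0.2593] z [ 0.833 -0.107 -0.543] y [ 0.124  0.992 -0.005] F [ 0.5 -0.3  0.6] g 0.0 0.08570829547467519
array([  4.88008946, -48.51967396, -47.50010203,  34.53885763,
       -10.21232795,   6.35541288]) [ 0.54394502 -0.00089032  0.25933662] [-179.47102177   57.07830825  173.31694017]
```

```bash
cat > fit.py <<'E'
from h import *
from scipy.optimize import least_squares
D=[([71.6778,5.0118,10.0329,95.0989,0,90.0015],[.17283,.52192,.24956],[-179.922,0,161.676]),
([2.346,-41.563,-44.0157,30.5024,-7.8896,4.851],[.58433,-.0126,.26637],[-179.634,57.395,173.403]),
([4.88,-48.5197,-47.5,34.5389,-10.212,6.355],[.54395,-.00089,.25934],[-179.471,57.078,173.317]),
([3.,-48.5,-46.2,24.4,-9.4,3.7],[.5806,-.0126,.3425],[-179.7,68.3,173.2]),
([1.9,-48.5,-48.5,21.4,-8.1,3.1],[.5846,-.0183,.3256],[-179.8,68.8,173.4])]
def zdir(q): # tool z in arm-plane frame (r,lat,z)
    return None
def fk(x,q):
    r0,h,A,B,be,C=x; q1,q2,q3,q4,q5,q6=np.radians(q)
    f=q2-q3+q4; R=Ro.from_euler("z",q1)*Ro.from_euler("y",f)*Ro.from_euler("z",q5)   # x fwd -> tool z
    W=Ro.from_euler("z",q1).apply([r0+A*np.sin(q2)+B*np.cos(q2-q3+be),0,h+A*np.cos(q2)-B*np.sin(q2-q3+be)])
    M=(R*Ro.from_euler("x",q6)).as_matrix()   # columns: fwd, left, up -> tool z,y,-x
    return W+C*M[:,0],np.stack([-M[:,2],M[:,1],M[:,0]],1)
def res(x): return np.concatenate([(fk(x,q)[0]-p) for q,p,_ in D])
best=least_squares(res,[0,.2,.35,.4,0,.26])
X=best.x
if __name__=="__main__":
    print(X.round(4),(best.fun*1000).round(1))
    for q,p,e in D: print(np.degrees((Ro.from_euler("xyz",e,degrees=True).inv()*Ro.from_matrix(fk(X,q)[1])).magnitude()))
LO=np.array([-179.16,-48.56,-65.8,-126.05,-82.76,-180]);HI=np.array([179.16,103.87,70.77,130.52,87.17,180])
def ik(p,R):
    def g(q):
        P,M=fk(X,q); return np.concatenate([(P-p)*1000,Ro.from_matrix(R.T@M).as_rotvec()*300])
    b=None
    for s in((0,0,0,45,0,0),(0,40,-40,0,0,0),(0,10,-60,-60,0,0),(0,30,20,100,0,0)):
        s=np.array(s,float); s[0]=np.degrees(np.arctan2(p[1],p[0])); r=least_squares(g,s,bounds=(LO+1.5,HI-1.5))
        if b is None or r.cost<b.cost: b=r
    return b.x.round(1),round(b.cost,2)
E
python3 fit.py; python3 - <<'E'
from fit import *
for yaw,ang in((-6.5,a) for a in(0,20,30,40,50,60)):
    p=np.array([.464+.033*.994,-.150-.0037,.056])
    T=tool(yaw,ang); print(ang,"grasp",ik(p,T),"pre",ik(p-.07*T[:,2]+[0,0,.03],T),"lift",ik(p+[0,0,.12],T)[1])
    print("   place",[ik(np.array([.589,.153,.131+u]),tool(15,ang+90)) for u in(0,.08)])
E
```

```text
[ 0.1277  0.2017  0.3057  0.3977 -0.0643  0.3107] [ -0.9  -2.6   6.2  -2.4  -6.2   5.2   8.6  -7.2   8.6  -0.5  -7.8 -12.1
  -1.5  -6.2  -8. ]
0.0003605620488819885
0.00022177630690078105
0.0005273881550899341
0.0928341108099587
0.033413340285434114
0 grasp (array([ -33. ,   46.9,  -64.3, -113.9,   27.1,    1.2]), np.float64(177.83)) pre (array([ -48.1,   53. ,  -64.3, -124.5,   45.7,    5. ]), np.float64(1882.37)) lift 3519.01
   place [(array([14.6, 16.5,  5.1, 78.6,  0. , -0.4]), np.float64(0.0)), (array([14.6, 16. , 16. , 90.1,  0. , -0.4]), np.float64(0.0))]
20 grasp (array([-38.1,   4.8, -64.3, -43.9,  36.6, -13. ]), np.float64(2604.99)) pre (array([-43.3, -46.8, -64.3,  24.3,  37.6, -24.5]), np.float64(5546.18)) lift 1103.06
   place [(array([ 1.460e+01,  3.840e+01,  3.210e+01,  1.037e+02, -1.000e-01,
       -4.000e-01]), np.float64(0.0)), (array([ 1.460e+01,  3.960e+01,  4.540e+01,  1.158e+02, -1.000e-01,
       -4.000e-01]), np.float64(0.0))]
30 grasp (array([-30.5, -24.3, -64.3,  -1. ,  22.7, -15. ]), np.float64(1388.21)) pre (array([-38.9, -47.1, -64.3,  26.7,  30.9, -22.3
[... 448 characters left out ...]
14.7,  51.6,  56.2, 129. ,  -0.2,  -0.3]), np.float64(868.95))]
50 grasp (array([-23.7, -32.2, -60.6,  22.9,  11. , -13.4]), np.float64(0.0)) pre (array([-26.7, -47.1, -54.8,  45.6,  13.2, -16.1]), np.float64(88.64)) lift 0.0
   place [(array([ 14.7,  61.6,  56.8, 129. ,  -0.3,  -0.2]), np.float64(1082.19)), (array([ 14.7,  51.1,  50.6, 129. ,  -0.3,  -0.2]), np.float64(3064.01))]
60 grasp (array([-21.7, -24.2, -50.9,  34.2,   7.5, -13.2]), np.float64(0.0)) pre (array([-23.2, -38.3, -45.7,  53.7,   8.3, -14.6]), np.float64(0.0)) lift 0.0
   place [(array([ 14.7,  61.1,  51.2, 129. ,  -0.3,  -0.2]), np.float64(3452.2)), (array([ 14.7,  51.1,  45.5, 129. ,  -0.3,  -0.2]), np.float64(6611.21))]
```

```bash
sed -i 's/r0,h,A,B,be,C=x/r0,h,A,B,be,C,Dd,Du=x/; s/return W+C\*M\[:,0\],/Rf=Ro.from_euler("z",q1)*Ro.from_euler("y",f); return W+C*M[:,0]+Rf.apply([Dd,0,Du]),/; s/\[0,.2,.35,.4,0,.26\]/[0,.2,.35,.4,0,.2,.05,0]/' fit.py
python3 fit.py; python3 - <<'E'
from fit import *
flip=np.diag([-1,-1,1.])
for ang in(55,60,70,80,90):
    p=np.array([.464+.040*.994,-.150-.0045,.056])
    T=tool(-6.5,ang)@flip; print(ang,"grasp",ik(p,T),"pre",ik(p-.08*T[:,2],T),"lift",ik(p+[0,0,.15],T))
    print("   place",[ik(np.array([.589,.153,.124+u]),tool(yw,90-ang)) for u in(0,.08) for yw in (5,15)])
E
```

```text
[-2.400e-03  1.601e-01  4.202e-01  5.223e-01 -6.890e-02  2.655e-01
  1.450e-01  2.000e-04] [ 0.   0.   0.  -0.   0.1 -0.1 -0.   0.1  0.   0.  -0.4 -0.1  0.   0.3
  0.2]
0.0003605620488819885
0.00022177630690078105
0.0005273881550899341
0.0928341108099587
0.033413340285434114
55 grasp (array([-21.3, -29.3, -48. ,  37.2,   8.4, 167.8]), np.float64(0.0)) pre (array([-23.3, -39.3, -46.1,  49.4,   9.5, 166.1]), np.float64(0.0)) lift (array([-21.3, -31.9, -32.9,  54.9,   8.4, 167.8]), np.float64(0.0))
   place [(array([ 19.8, -31.1, -52.7,  14.3, -12.1,   8.6]), np.float64(0.0)), (array([ 14.3, -32.2, -53.5,  13.6,   0.6,  -0.4]), np.float64(0.0)), (array([ 19.8, -34.4, -45.6,  24.8, -12.1,   8.6]), np.float64(0.0)), (array([ 14.3, -35.5, -46.3,  24.1,   0.6,  -0.4]), np.float64(0.0))]
60 grasp (array([-20.6, -25. , -43.2,  42.6,   7. , 167.8]), np.float64(0.0)) pre (array([-22.1, -33.4, -40.5,  53.8,   7.7, 166.4]), np.float64(0.0)) lift (array([-20.6, -27.3, -28.1,  60. ,   7. , 167.8]), np.float64(0.0))
   place [(array([ 20.3, -32.8, -57.2,   6.6, -13.2,   7.8]), np.float64(0.0)), (arr
[... 1078 characters left out ...]
2]), np.float64(952.29)), (array([ 21.9, -38.1, -64.3, -14. , -17. ,   3.5]), np.float64(84.22)), (array([ 14.2, -39.5, -64.3, -12.5,   0.8,  -0.2]), np.float64(156.71))]
90 grasp (array([-17.1,   2.6, -13.8,  73.5,   0. , 169.4]), np.float64(0.0)) pre (array([-17.1,   1.1,  -6.6,  82.4,   0. , 169.4]), np.float64(0.0)) lift (array([-17.1,   1.1,   1.2,  90. ,  -0. , 169.4]), np.float64(0.0))
   place [(array([ 23.5,   9.3, -64.3, -77.5, -20.8,  -1.3]), np.float64(1057.07)), (array([ 14.1,  12.2, -64.3, -81.5,   1. ,   0.1]), np.float64(1399.28)), (array([ 23.3, -26.3, -64.3, -33.9, -20.5,   1.4]), np.float64(969.18)), (array([ 14.1, -29. , -64.3, -30.2,   1. ,  -0.1]), np.float64(1282.57))]
```

```bash
python3 - <<'E'
from fit import *
flip=np.diag([-1,-1,1.])
p=np.array([.464+.040*.994,-.150-.0045,.056]); T=tool(-6.5,55)
p1=p-.14*T[:,2]+[0,0,.02]; print(p1,ik(p1,T@flip))
inc(p1,T); inc(p1,T@Ro.from_euler("z",90,degrees=True).as_matrix())
Tp=tool(10,35); q=np.array([.589,.153,.124])
for b in(.05,.08,.11): print(b,ik(q-b*Tp[:,2],Tp))
E
```

```text
[ 0.42397548 -0.1454097   0.19068129] (array([-25.2, -44.5, -40.8,  60.1,  10.6, 164.5]), np.float64(0.0))
shift [ 113.2 -157.9  -47.1] turn [-0.66 22.08 -0.23]
shift [ 113.2 -157.9  -47.1] turn [16.8  17.82 88.55]
0.05 (array([ 17.9, -41.8, -55.1,  21.9,  -6.5,   4.6]), np.float64(0.0))
0.08 (array([ 18.5, -47.1, -55.4,  27.2,  -7. ,   4.9]), np.float64(1.19))
0.11 (array([ 19.6, -47.1, -52. ,  33.1,  -8.2,   5.9]), np.float64(226.16))
```

>>> play_rows([
  [[113,-158,-47],[16.8,17.8,88.6],0],
  [[113,-158,-47],[16.8,17.8,88.6],0],
  [[113,-158,-47],[16.8,17.8,88.6],0],
  [[113,-158,-47],[16.8,17.8,88.6],0],
  [[113,-158,-47],[16.8,17.8,88.6],0],
  [[113,-158,-47],[16.8,17.8,88.6],0],
  [[113,-158,-47],[16.8,17.8,88.6],0],
  [[113,-158,-47],[16.8,17.8,88.6],0],
  [[113,-158,-47],[16.8,17.8,88.6],0],
  [[113,-158,-47],[16.8,17.8,88.6],0],
  [[113,-158,-47],[16.8,17.8,88.6],0],
  [[113,-158,-47],[16.8,17.8,88.6],0],
  [[113,-158,-47],[16.8,17.8,88.6],0],
])

```text
time: 4.15
ee_pos: [0.4245, -0.1465, 0.192]
tcp_rot: [144.9, 0.1, 83.5]
wrist_force: [0.3, 0.4, 0.0]
opening: 0.0854
grasp_force: 0.0
```

```bash
python3 - <<'E'
from fit import *
st()
p=np.array([.464+.040*.994,-.150-.0045,.056]); T=tool(-6.5,55)
p1=p-.14*T[:,2]+[0,0,.02]; inc(p1,T@np.diag([-1,-1,1.]))
E
```

```text
4.15 q [-25.3 -44.4 -40.7  60.   10.6  74.4] p [ 0.4245 -0.1465  0.192 ] z [ 0.571 -0.067 -0.818] y [ 0.813 -0.092  0.575] F [0.3 0.4 0. ] g 0.0 0.08535756843653683
shift [ 1.  -1.2  0.7] turn [ 1.700e-01 -2.000e-02  9.005e+01]
```

>>> play_rows([
  [[1,-1,1],[0,0,90],0],
  [[1,-1,1],[0,0,90],0],
  [[1,-1,1],[0,0,90],0],
  [[1,-1,1],[0,0,90],0],
  [[1,-1,1],[0,0,90],0],
  [[1,-1,1],[0,0,90],0],
  [[1,-1,1],[0,0,90],0],
  [[1,-1,1],[0,0,90],0],
  [[1,-1,1],[0,0,90],0],
  [[1,-1,1],[0,0,90],0],
  [[1,-1,1],[0,0,90],0],
  [[1,-1,1],[0,0,90],0],
])

```text
time: 5.35
ee_pos: [0.4241, -0.1452, 0.1902]
tcp_rot: [179.9, -35.1, -6.5]
wrist_force: [-1.0, 1.1, 0.2]
opening: 0.0852
grasp_force: 0.0
```

```bash
python3 - <<'E'
from fit import *
st()
i,d,P=pts("wrist"); save("w2.png",i); np.savez("w2.npz",i=i,d=d,P=P)
a=i.astype(int); m=(a[...,0]>1.6*a[...,1])&(a[...,0]>90)&(P[...,2]>.05)&(P[...,1]<-.11)&(P[...,1]>-.215)&(P[...,0]<.62)
m=m&(P[...,2]<.1); Q=P[m]; print(len(Q),Q.min(0),Q.max(0))
print(cv2.minAreaRect(Q[:,:2].astype(np.float32)*1000))
ax=np.array([np.cos(np.radians(-6.5)),np.sin(np.radians(-6.5))]); n=np.array([-ax[1],ax[0]]); o=np.array([.5236,-.1573])
t=(Q[:,:2]-o)@ax; s=(Q[:,:2]-o)@n
for b in np.arange(-.07,.07,.01):
    k=(t>=b)&(t<b+.01)
    if k.sum()>5: print(round(b,2),k.sum(),np.percentile(s[k],[1,99]).round(4),np.percentile(Q[k,2],99).round(4))
print(np.percentile(t,[.5,99.5]))
E
```

```text
5.35 q [-25.1 -44.6 -41.   59.9  10.5 164.6] p [ 0.4241 -0.1452  0.1902] z [ 0.571 -0.066 -0.818] y [-0.114 -0.993  0.001] F [-1.   1.1  0.2] g 0.0 0.08524123476324301
8126 [ 0.46076972 -0.18201805  0.05082959] [ 0.58124576 -0.12621386  0.08261668]
((521.7066650390625, -156.94384765625), (49.33785629272461, 118.59103393554688), 83.03404235839844)
-0.07 358 [-0.0202  0.0202] 0.0773
-0.06 950 [-0.0232  0.024 ] 0.0811
-0.05 856 [-0.0233  0.0242] 0.0814
-0.04 844 [-0.0236  0.0245] 0.0812
-0.03 815 [-0.0239  0.0247] 0.0813
-0.02 794 [-0.0241  0.0241] 0.0813
-0.01 756 [-0.0235  0.0243] 0.0816
0.0 740 [-0.0238  0.0238] 0.0814
0.01 479 [-0.0205  0.0211] 0.0809
0.02 373 [-0.0169  0.0169] 0.0768
0.03 452 [-0.0165  0.0165] 0.0736
0.04 439 [-0.0158  0.0166] 0.0734
0.05 270 [-0.0159  0.0158] 0.0735
[-0.06104163  0.05556702]
```

View pics/w2.png

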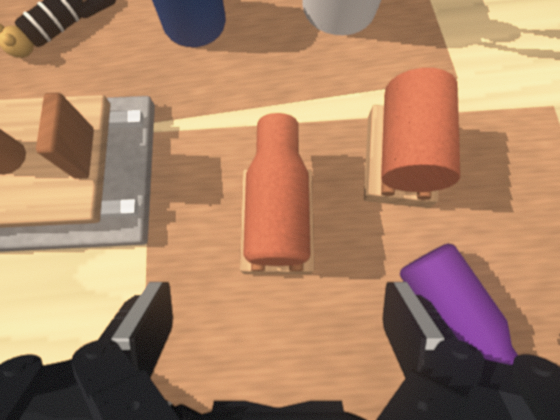

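The wrist view shows the vase centred at (277,190) between the open fingers at (140,310) and (410,310), with its neck pointing away. The beaker at (420,130) and the purple decoy at (455,300) are clear of the fingers' path.

```bash
python3 - <<'E'
from fit import *
inc((.5022,-.155,.056),tool(-6.7,55)@np.diag([-1,-1,1.]))
E
```

```text
shift [-12.6   0.7 155.1] turn [-0.04 -0.08  0.26]
```

>>> play_rows([
  [[-6,0,30],[0,0,0],0],
  [[-12,0.5,60],[0,0,0],0],
  [[-12.5,0.5,90],[0,0,0.2],0],
  [[-12.5,0.5,110],[0,0,0.2],0],
  [[-12.5,0.5,125],[0,0,0.2],0],
  [[-12.5,0.5,140],[0,0,0.2],0],
  [[-12.5,0.5,150],[0,0,0.2],0],
  [[-12.5,0.5,155],[0,0,0.2],0],
  [[-12.5,0.5,155],[0,0,0.2],0],
])

```text
time: 6.3
ee_pos: [0.5019, -0.1546, 0.0553]
tcp_rot: [-179.9, -35.0, -6.8]
wrist_force: [0.5, 0.1, 0.6]
opening: 0.0855
grasp_force: 0.0
```

>>> play_rows([
  [[0,0,0],[0,0,0],0.2],
  [[0,0,0],[0,0,0],0.3],
  [[0,0,0],[0,0,0],0.4],
  [[0,0,0],[0,0,0],0.6],
  [[0,0,0],[0,0,0],0.8],
  [[0,0,0],[0,0,0],1],
  [[0,0,0],[0,0,0],1],
  [[0,0,0],[0,0,0],1],
  [[0,0,0],[0,0,0],1],
], grip_force=40)

```text
time: 7.2
ee_pos: [0.5025, -0.1542, 0.057]
tcp_rot: [-179.8, -35.1, -6.8]
wrist_force: [-3.7, 5.3, 5.0]
opening: 0.0507
grasp_force: 40.3
```

```bash
python3 - <<'E'
from h import *
st()
E
```

```text
7.2 q [-21.4 -29.7 -48.3  37.2   8.5 168. ] p [ 0.5025 -0.1542  0.057 ] z [ 0.572 -0.065 -0.818] y [-0.117 -0.993 -0.003] F [-3.7  5.3  5. ] g 40.32014941361581 0.05068915574402261
```

```bash
python3 - <<'E'
from fit import *
T=tool(-6.7,55)@np.diag([-1,-1,1.])
inc((.5025,-.154,.23),T)
rz=lambda a:Ro.from_euler("z",a,degrees=True).as_matrix()
B=tool(0,45)@rz(90); pB=np.array([.55,0,.28])
inc(pB,B); print(ik(pB,B), ik(np.array([.589,.153,.244]),tool(10,35)))
E
```

```text
shift [  99.5   -0.8 -141.5] turn [-0.14 -0.12 -0.11]
shift [ 151.9 -159.4 -165.2] turn [ -4.51  11.17 -94.97]
(array([  0. , -37.3, -32.9,  49.4,  -0. ,  90. ]), np.float64(0.0)) (array([ 17.1, -35.8, -42.1,  28.9,  -5.8,   4.1]), np.float64(0.0))
```

>>> play_rows([
  [[8,0,-11],[0,0,0],1],
  [[20,0,-28],[0,0,0],1],
  [[35,0,-50],[0,0,0],1],
  [[50,0,-71],[0,0,0],1],
  [[70,0,-100],[0,0,0],1],
  [[90,0,-125],[0,0,0],1],
  [[99,-1,-141],[0,0,0],1],
  [[152,-159,-165],[-4.5,11.2,-95],1],
  [[152,-159,-165],[-4.5,11.2,-95],1],
  [[152,-159,-165],[-4.5,11.2,-95],1],
  [[152,-159,-165],[-4.5,11.2,-95],1],
  [[152,-159,-165],[-4.5,11.2,-95],1],
  [[152,-159,-165],[-4.5,11.2,-95],1],
  [[152,-159,-165],[-4.5,11.2,-95],1],
  [[152,-159,-165],[-4.5,11.2,-95],1],
  [[152,-159,-165],[-4.5,11.2,-95],1],
  [[152,-159,-165],[-4.5,11.2,-95],1],
  [[152,-159,-165],[-4.5,11.2,-95],1],
  [[152,-159,-165],[-4.5,11.2,-95],1],
  [[152,-159,-165],[-4.5,11.2,-95],1],
], grip_force=60)

```text
time: 9.2
ee_pos: [0.5501, -0.0011, 0.2784]
tcp_rot: [135.1, -0.1, 89.8]
wrist_force: [-0.6, 0.6, -1.9]
opening: 0.0501
grasp_force: 63.0
```

```bash
python3 - <<'E'
from h import *
st(); inc((.575,.15,.25),tool(10,35))
E
```

```text
9.2 q [ -0.1 -37.2 -33.   49.4  -0.   90.1] p [ 0.5501 -0.0011  0.2784] z [ 0.706 -0.002 -0.708] y [ 0.708 -0.004  0.706] F [-0.6  0.6 -1.9] g 62.978804202284664 0.050116346928121516
shift [151.2  -3.   37.5] turn [-14.24  -1.84 -96.22]
```

>>> play_rows([
  [[151,-3,37],[-14.2,-1.8,-96.2],1],
  [[151,-3,37],[-14.2,-1.8,-96.2],1],
  [[151,-3,37],[-14.2,-1.8,-96.2],1],
  [[151,-3,37],[-14.2,-1.8,-96.2],1],
  [[151,-3,37],[-14.2,-1.8,-96.2],1],
  [[151,-3,37],[-14.2,-1.8,-96.2],1],
  [[151,-3,37],[-14.2,-1.8,-96.2],1],
  [[151,-3,37],[-14.2,-1.8,-96.2],1],
  [[151,-3,37],[-14.2,-1.8,-96.2],1],
  [[151,-3,37],[-14.2,-1.8,-96.2],1],
  [[151,-3,37],[-14.2,-1.8,-96.2],1],
  [[151,-3,37],[-14.2,-1.8,-96.2],1],
  [[151,-3,37],[-14.2,-1.8,-96.2],1],
  [[151,-3,37],[-14.2,-1.8,-96.2],1],
])

```text
time: 10.6
ee_pos: [0.5744, 0.1501, 0.2501]
tcp_rot: [179.9, 54.9, -170.1]
wrist_force: [-0.1, 0.5, -1.1]
opening: 0.0503
grasp_force: 63.2
```

```bash
python3 - <<'E'
from h import *
st()
for n in("wrist","scene","top"):
    i,d,P=pts(n); np.savez(n+"3.npz",i=i,d=d,P=P)
    if n=="wrist": save("w3.png",i)
    if n=="scene": save("s3.png",cv2.resize(i[150:330,180:420],None,fx=3,fy=3))
E
```

```text
10.6 q [ 17.3 -38.4 -42.7  31.   -5.9   4.3] p [0.5744 0.1501 0.2501] z [ 0.806  0.143 -0.575] y [-0.174  0.985  0.001] F [-0.1  0.5 -1.1] g 63.167409606976435 0.05031916622611384
```

View pics/w3.png

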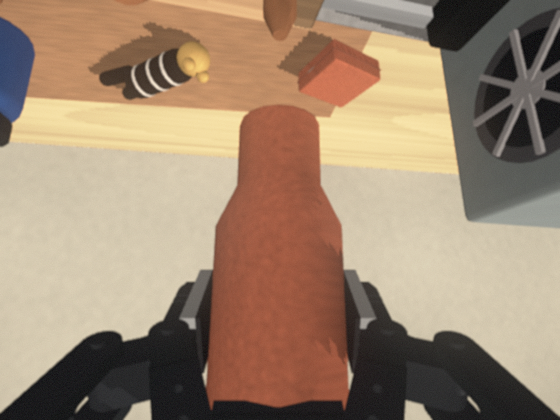

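View pics/s3.png

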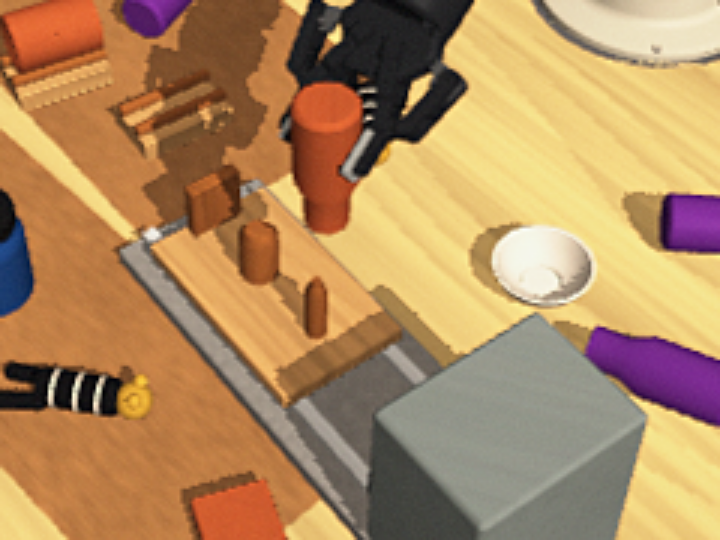

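The wrist view shows the vase held inverted, its neck at (278,115), with the slim peg's tip beyond it at (278,35) and the blower at the right. The enlarged scene view shows the vase hanging upright above and robot-side of the slim peg at (315,305), with the dish, jar and figures undisturbed.

```bash
cat > ax.py <<'E'
from h import *
from scipy.optimize import least_squares
def cyl(Q,r):
    def f(x):
        d=np.array([x[2],x[3],1.]); d/=np.linalg.norm(d); w=Q-np.array([x[0],x[1],z0]); return np.linalg.norm(np.cross(w,d),axis=1)-r
    z0=np.median(Q[:,2]); m=np.median(Q,axis=0)
    s=least_squares(f,[m[0]+.015,m[1],0,0],loss="soft_l1",f_scale=.001); return s.x,z0,np.abs(s.fun).mean()
def circ(Q,r):
    m=Q.mean(0); s=least_squares(lambda x:np.hypot(Q[:,0]-x[0],Q[:,1]-x[1])-r,[m[0]+.003,m[1]],loss="soft_l1",f_scale=.001); return s.x,np.abs(s.fun).mean()
E
python3 - <<'E'
from ax import *
D=np.load("wrist3.npz");i=D["i"].astype(int);P=D["P"]
red=(i[...,0]>1.6*i[...,1])&(i[...,0]>70)
U=np.zeros(red.shape,bool);U[100:400,205:350]=1
V=P[red&U&(P[...,2]>.14)]; print(len(V),V.min(0),V.max(0))
b=V[(V[:,2]>.215)]; x,z0,e=cyl(b,.026); print("body",x.round(4),z0,e, "tilt deg",np.degrees(x[2:]))
n=V[(V[:,2]<.188)&(V[:,2]>.168)]; x2,z2,e=cyl(n,.018); print("neck",x2.round(4),z2,e)
print("axis dxy/dz",(x[:2]-x2[:2])/(z0-z2))
U[:]=0;U[0:45,255:305]=1
k=P[U&(P[...,2]>.05)&(P[...,2]<.115)]; print("peg",len(k),k.min(0),k.max(0))
q=k[k[:,2]<.092]; print(len(q),circ(q,.0095) if len(q)>5 else "", k[k[:,2]>k[:,2].max()-.003].mean(0))
for f in("scene3","top0","scene0"):
    P=np.load(f+".npz")["P"]; w=(215,238,165,190) if f[0]=="t" else (276,294,238,264)
    Q=P[w[2]:w[3],w[0]:w[1]].reshape(-1,3); Q=Q[(Q[:,2]>.055)&(Q[:,2]<.12)&(abs(Q[:,0]-.589)<.02)&(abs(Q[:,1]-.154)<.02)]
    s=Q[Q[:,2]<.094]; print(f,len(s),circ(s,.0095))
E
```

```text
32772 [0.51310755 0.12318668 0.16851328] [0.57566    0.17343453 0.2791086 ]
body [ 0.5757  0.1494  0.0014 -0.0102] 0.24967759507078624 0.0004463930420731643 tilt deg [ 0.07751097 -0.58375365]
neck [ 0.5755  0.1502 -0.001  -0.0178] 0.17901683730988582 0.00036860018095824764
axis dxy/dz [ 0.00324601 -0.01045065]
peg 1084 [0.57783574 0.14355597 0.08671698] [0.59216898 0.16217574 0.10799328]
76 (array([0.58835966, 0.15312833]), np.float64(0.00023843553013942772)) [0.58672254 0.15277955 0.10634017]
scene3 81 (array([0.59995029, 0.16595417]), np.float64(0.002799542620570755))
top0 18 (array([0.59004529, 0.15214313]), np.float64(0.00025736631335698937))
scene0 83 (array([0.59750319, 0.16715975]), np.float64(0.0026927970159297725))
```

```bash
python3 - <<'E'
from h import *
o=telemetry.get_obs(); p=o["ee_pos"]; R=Ro.from_euler("xyz",o["tcp_rot"],degrees=True).as_matrix()
for dz in(0,-.06,-.09,-.117,-.125): inc(p+[.0129,.0027,dz],R)
E
```

```text
shift [-7.6  0.4 10.8] turn [0. 0. 0.]
shift [41.5  0.4 45.3] turn [0. 0. 0.]
shift [66.1  0.4 62.5] turn [0. 0. 0.]
shift [88.2  0.4 78. ] turn [0. 0. 0.]
shift [94.7  0.4 82.6] turn [0. 0. 0.]
```

>>> play_rows([
  [[-7.6,0.4,10.8],[0,0,0],1],
  [[-7.6,0.4,10.8],[0,0,0],1],
  [[10,0.4,23],[0,0,0],1],
  [[30,0.4,37],[0,0,0],1],
  [[41.5,0.4,45.3],[0,0,0],1],
  [[49.7,0.4,51],[0,0,0],1],
  [[57.9,0.4,56.8],[0,0,0],1],
  [[66.1,0.4,62.5],[0,0,0],1],
  [[66.1,0.4,62.5],[0,0,0],1],
])

```text
time: 11.65
ee_pos: [0.5869, 0.1525, 0.1582]
tcp_rot: [-179.8, 54.8, -169.7]
wrist_force: [0.2, -0.9, -2.6]
opening: 0.0502
grasp_force: 63.2
```

```bash
python3 - <<'E'
from h import *
st()
i,d,P=pts("scene"); save("s4.png",cv2.resize(i[170:300,200:360],None,fx=4,fy=4))
E
```

```text
11.65 q [ 17.1 -34.1 -50.6  18.8  -5.7   3.9] p [0.5869 0.1525 0.1582] z [ 0.805  0.143 -0.576] y [-0.176  0.984 -0.002] F [ 0.2 -0.9 -2.6] g 63.15712313982658 0.0502451150460537
```

View pics/s4.png

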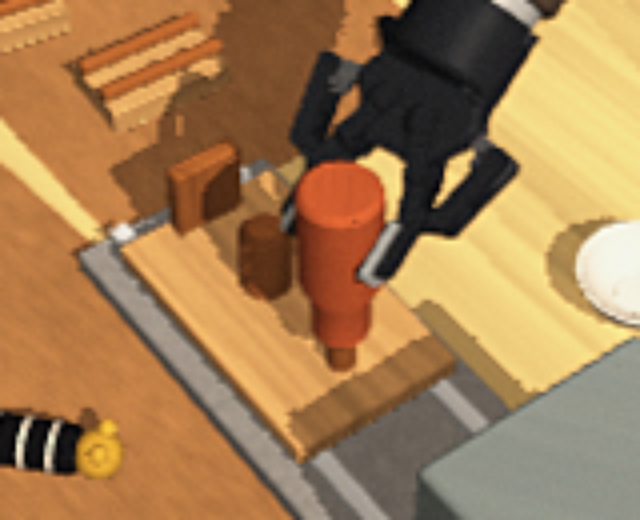

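The vase now hides the peg except its foot at (342,358), so the peg is inside the neck. There was no side force, and about 33 mm remains.

>>> play_rows([
  [[6,0,4],[0,0,0],1],
  [[11,0,8],[0,0,0],1],
  [[16,0,11.5],[0,0,0],1],
  [[20,0,14],[0,0,0],1],
  [[23,0,16],[0,0,0],1],
  [[23,0,16],[0,0,0],1],
])

```text
time: 12.3
ee_pos: [0.587, 0.1525, 0.131]
tcp_rot: [-179.8, 54.9, -169.7]
wrist_force: [-0.6, 0.0, -1.7]
opening: 0.0503
grasp_force: 63.2
```

>>> play_rows([
  [[0.8,0,0.6],[0,0,0],1],
  [[1.6,0,1.1],[0,0,0],1],
  [[1.6,0,1.1],[0,0,0],1],
])

```text
time: 12.6
ee_pos: [0.5873, 0.1526, 0.1302]
tcp_rot: [-179.8, 55.0, -169.7]
wrist_force: [0.0, 0.0, -1.2]
opening: 0.0507
grasp_force: 63.2
```

>>> play_rows([
  [[0.8,0,0.6],[0,0,0],1],
  [[1.6,0,1.1],[0,0,0],1],
  [[1.6,0,1.1],[0,0,0],1],
])

```text
time: 12.9
ee_pos: [0.5872, 0.1525, 0.128]
tcp_rot: [-179.8, 54.9, -169.7]
wrist_force: [0.3, -0.5, -1.1]
opening: 0.0506
grasp_force: 63.2
```

>>> play_rows([
  [[0.8,0,0.6],[0,0,0],1],
  [[0.8,0,0.6],[0,0,0],1],
])

```text
time: 13.1
ee_pos: [0.5873, 0.1526, 0.1269]
tcp_rot: [-179.8, 54.9, -169.7]
wrist_force: [0.0, 0.4, -1.5]
opening: 0.0505
grasp_force: 63.2
```

>>> play_rows([
  [[0.8,0,0.6],[0,0,0],1],
  [[0.8,0,0.6],[0,0,0],1],
])

```text
time: 13.3
ee_pos: [0.5873, 0.1526, 0.126]
tcp_rot: [-179.8, 54.9, -169.7]
wrist_force: [0.1, -0.3, -2.6]
opening: 0.0504
grasp_force: 63.2
```

>>> play_rows([
  [[0.8,0,0.6],[0,0,0],1],
  [[0.8,0,0.6],[0,0,0],1],
])

```text
time: 13.5
ee_pos: [0.5873, 0.1526, 0.1249]
tcp_rot: [-179.8, 54.9, -169.7]
wrist_force: [-0.7, 0.5, -2.3]
opening: 0.0507
grasp_force: 63.2
```

>>> play_rows([
  [[0.8,0,0.6],[0,0,0],1],
  [[0.8,0,0.6],[0,0,0],1],
])

```text
time: 13.7
ee_pos: [0.5877, 0.1527, 0.1249]
tcp_rot: [-179.8, 55.0, -169.7]
wrist_force: [-0.2, -1.0, 1.6]
opening: 0.0503
grasp_force: 63.4
```

```bash
python3 - <<'E'
from ax import *
st(); i,d,P=pts("scene"); i=i.astype(int)
w=P[150:290,230:360].reshape(-1,3);c=i[150:290,230:360].reshape(-1,3)
k=(c[:,0]>1.8*c[:,1])&(abs(w[:,0]-.59)<.04)&(abs(w[:,1]-.155)<.04)&(w[:,2]>.03); print("bottom top z",np.percentile(w[k,2],[95,98,99.5]), "min",np.percentile(w[k,2],[.5,2]))
i,d,P=pts("top"); w=P[150:200,200:260].reshape(-1,3); k=w[:,2]>.15; k&=(abs(w[:,1]-.153)<.02)&(w[:,0]>.57); print(np.nanmedian(w[k,2]))
E
```

```text
13.7 q [ 17.1 -32.2 -53.5  13.9  -5.7   3.9] p [0.5877 0.1527 0.1249] z [ 0.807  0.143 -0.573] y [-0.176  0.984 -0.002] F [-0.2 -1.   1.6] g 63.35388349369168 0.050336229680765295
bottom top z [0.16546542 0.16628902 0.16692838] min [0.04677821 0.05043925]
0.16465988924507297
```

Contact came at the predicted height, with force going from −2.3 to +1.6 N and the vase bottom at z ≈ 0.164. I'll release it.

>>> play_rows([
  [[0,0,0],[0,0,0],0.38],
  [[0,0,0],[0,0,0],0.36],
  [[0,0,0],[0,0,0],0.33],
  [[0,0,0],[0,0,0],0.3],
  [[0,0,0],[0,0,0],0.2],
  [[0,0,0],[0,0,0],0.1],
  [[0,0,0],[0,0,0],0],
  [[0,0,0],[0,0,0],0],
  [[0,0,0],[0,0,0],0],
  [[0,0,0],[0,0,0],0],
], grip_force=20)

```text
time: 14.8
ee_pos: [0.5874, 0.1526, 0.1241]
tcp_rot: [-179.8, 54.9, -169.7]
wrist_force: [0.1, 0.6, -0.5]
opening: 0.0858
grasp_force: 0.0
```

```bash
python3 - <<'E'
from fit import *
st(); o=telemetry.get_obs(); p=o["ee_pos"]; T=tool(10,35)
for b in(.06,.075): print(b,ik(p-b*T[:,2],T), ik(p-b*T[:,2]+[0,0,.03],T))
E
```

```text
14.8 q [ 17.1 -32.2 -53.6  13.9  -5.7   3.9] p [0.5874 0.1526 0.1241] z [ 0.806  0.143 -0.574] y [-0.176  0.984 -0.002] F [ 0.1  0.6 -0.5] g 0.0 0.08583964362741411
0.06 (array([ 18.1, -44.1, -55.4,  23.9,  -6.6,   4.7]), np.float64(0.0)) (array([ 18.1, -44.7, -52.4,  27.5,  -6.6,   4.7]), np.float64(0.0))
0.075 (array([ 18.4, -46.9, -55.7,  26.5,  -6.9,   4.9]), np.float64(0.0)) (array([ 18.4, -47.1, -52.4,  30. ,  -6.9,   4.9]), np.float64(0.26))
```

>>> play_rows([
  [[0,0,-8],[0,0,0],0],
  [[0,0,-18],[0,0,0],0],
  [[0,0,-30],[0,0,0],0],
  [[0,0,-42],[0,0,0],0],
  [[0,0,-54],[0,0,0],0],
  [[0,0,-66],[0,0,0],0],
  [[0,0,-72],[0,0,0],0],
  [[0,0,-72],[0,0,0],0],
])

```text
time: 15.6
ee_pos: [0.5292, 0.1424, 0.1668]
tcp_rot: [-179.9, 55.1, -169.7]
wrist_force: [0.3, 0.0, -0.5]
opening: 0.0853
grasp_force: 0.0
```

```bash
python3 - <<'E'
from ax import *; from fit import ik
rz=lambda a:Ro.from_euler("z",a,degrees=True).as_matrix()
st(); inc((.50,.10,.24),tool(5,60)@rz(0)); inc((.55,-.045,.25),tool(-3.9,90)@rz(90))
print(ik(np.array([.5,.1,.24]),tool(5,60)))
i,d,P=pts("wrist"); i=i.astype(int); np.savez("w5.npz",i=i,d=d,P=P); save("w5.png",i.astype(np.uint8))
k=(i[...,0]>1.6*i[...,1])&(i[...,0]>60)&(abs(P[...,0]-.588)<.04)&(abs(P[...,1]-.153)<.04)
V=P[k]; print(len(V),np.percentile(V[:,2],[.5,99.5]))
b=V[(V[:,2]>.1)&(V[:,2]<.155)]; print("body",cyl(b,.026)); n=V[(V[:,2]>.048)&(V[:,2]<.07)]; print("neck",len(n),cyl(n,.018) if len(n)>20 else "")
E
```

```text
15.6 q [ 18.3 -46.5 -55.6  26.   -6.7   4.6] p [0.5292 0.1424 0.1668] z [ 0.807  0.144 -0.573] y [-0.176  0.984 -0.001] F [ 0.3  0.  -0.5] g 0.0 0.08534424273152752
shift [-39.2 -36.6 -71.6] turn [ 3.46 25.05  3.88]
shift [ -60.8 -188.2  -57.8] turn [49.47 38.71 95.02]
(array([ 13.5, -29.8, -25.9,  64.1,  -4.2,   7.4]), np.float64(0.0))
15474 [0.04548157 0.1625778 ]
body (array([ 5.88544026e-01,  1.52575351e-01,  6.21870061e-04, -5.09114172e-04]), np.float64(0.1290212771604144), np.float64(0.0004254374494910739))
neck 1810 (array([ 0.58840472,  0.1526411 , -0.00104902,  0.0018998 ]), np.float64(0.05931529307792542), np.float64(0.0003788392963515425))
```

View pics/w5.png

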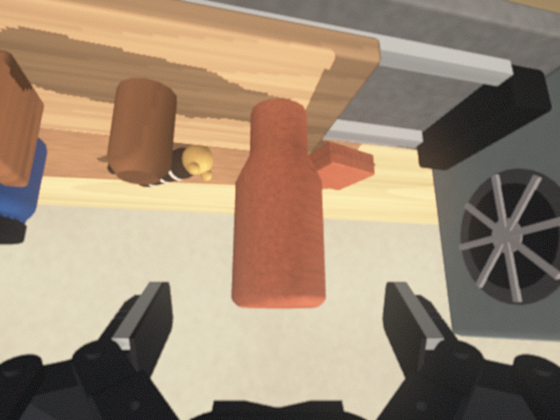

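The vase stands upright on the deck around the slim peg (x 235–325, rim at (278,105)), and the open fingers are clear of it. Next I'll move round behind the handle.

>>> play_rows([
  [[-39,-37,-72],[3.5,25,3.9],0],
  [[-39,-37,-72],[3.5,25,3.9],0],
  [[-39,-37,-72],[3.5,25,3.9],0],
  [[-39,-37,-72],[3.5,25,3.9],1],
  [[-61,-188,-58],[49.5,38.7,95],1],
  [[-61,-188,-58],[49.5,38.7,95],1],
  [[-61,-188,-58],[49.5,38.7,95],1],
  [[-61,-188,-58],[49.5,38.7,95],1],
  [[-61,-188,-58],[49.5,38.7,95],1],
  [[-61,-188,-58],[49.5,38.7,95],1],
  [[-61,-188,-58],[49.5,38.7,95],1],
  [[-61,-188,-58],[49.5,38.7,95],1],
  [[-61,-188,-58],[49.5,38.7,95],1],
  [[-61,-188,-58],[49.5,38.7,95],1],
  [[-61,-188,-58],[49.5,38.7,95],1],
  [[-61,-188,-58],[49.5,38.7,95],1],
  [[-61,-188,-58],[49.5,38.7,95],1],
  [[-61,-188,-58],[49.5,38.7,95],1],
  [[-61,-188,-58],[49.5,38.7,95],1],
])

```text
time: 17.55
ee_pos: [0.5502, -0.0448, 0.2488]
tcp_rot: [-179.9, 0.1, 86.3]
wrist_force: [0.1, -0.0, 0.6]
opening: 0.0001
grasp_force: 0.0
```

```bash
python3 - <<'E'
from ax import *; from fit import ik
rz=lambda a:Ro.from_euler("z",a,degrees=True).as_matrix()
T=tool(-3.9,90)@rz(90)
st(); inc((.575,-.05,.085),T); print(ik(np.array([.575,-.05,.085]),T),ik(np.array([.582,.08,.085]),T)); print("Rx",T[:,0])
i,d,P=pts("wrist")
Q=P[(P[...,2]>.085)&(P[...,2]<.112)&(abs(P[...,0]-.579)<.05)&(abs(P[...,1]-.005)<.03)]; print(len(Q),cv2.minAreaRect(Q[:,:2].astype(np.float32)*1000) if len(Q) else "",np.nanmedian(Q[:,2]))
E
```

```text
17.55 q [-4.6  5.3 10.3 95.  -0.1 89.1] p [ 0.5502 -0.0448  0.2488] z [-0.002 -0.002 -1.   ] y [ 0.998 -0.065 -0.002] F [ 0.1 -0.   0.6] g 0.0 0.00014958209418915882
shift [ -3.3  25.3 163.8] turn [-0.09  0.1   0.15]
(array([-5. ,  8.7, -4.1, 77.2,  0. , 88.9]), np.float64(0.0)) (array([  7.8,  10.1,  -2.5,  77.4,  -0. , 101.7]), np.float64(0.0))
Rx [ 6.80152907e-02  9.97684279e-01 -1.35963107e-32]
1343 ((578.6137084960938, 6.043686866760254), (13.627936363220215, 49.913448333740234), 86.2737808227539) 0.09740091686680805
```

>>> play_rows([
  [[-3,25,40],[0,0,0],1],
  [[-3,25,85],[0,0,0],1],
  [[-3,25,125],[0,0,0],1],
  [[-3,25,155],[0,0,0],1],
  [[-3,25,164],[0,0,0],1],
  [[-3,25,164],[0,0,0],1],
  [[7,25,164],[0,0,0],1],
  [[17,25,164],[0,0,0],1],
  [[20,25,164],[0,0,0],1],
  [[23,25,164],[0,0,0],1],
  [[26,25,164],[0,0,0],1],
  [[29,25,164],[0,0,0],1],
  [[32,25,164],[0,0,0],1],
  [[32,25,164],[0,0,0],1],
])

```text
time: 19.0
ee_pos: [0.577, -0.0145, 0.0849]
tcp_rot: [-179.9, 0.1, 86.1]
wrist_force: [0.2, 0.2, 0.5]
opening: 0.0004
grasp_force: 0.0
```

>>> play_rows([
  [[2,0,0],[0,0,0],1],
  [[4,0,0],[0,0,0],1],
  [[6,0,0],[0,0,0],1],
  [[8,0,0],[0,0,0],1],
  [[10,0,0],[0,0,0],1],
  [[12,0,0],[0,0,0],1],
  [[14,0,0],[0,0,0],1],
  [[16,0,0],[0,0,0],1],
])

```text
time: 19.8
ee_pos: [0.578, 0.0013, 0.0849]
tcp_rot: [-179.9, 0.1, 86.1]
wrist_force: [-0.3, -3.8, -0.1]
opening: -0.0001
grasp_force: 2.1
```

>>> play_rows([
  [[2,0,0],[0,0,0],1],
  [[5,0,0],[0,0,0],1],
  [[8,0,0],[0,0,0],1],
  [[11,0,0],[0,0,0],1],
  [[14,0,0],[0,0,0],1],
  [[17,0,0],[0,0,0],1],
  [[20,0,0],[0,0,0],1],
  [[23,0,0],[0,0,0],1],
  [[26,0,0],[0,0,0],1],
  [[29,0,0],[0,0,0],1],
  [[32,0,0],[0,0,0],1],
  [[35,0,0],[0,0,0],1],
  [[38,0,0],[0,0,0],1],
  [[41,0,0],[0,0,0],1],
  [[44,0,0],[0,0,0],1],
  [[47,0,0],[0,0,0],1],
  [[50,0,0],[0,0,0],1],
  [[53,0,0],[0,0,0],1],
  [[56,0,0],[0,0,0],1],
  [[58,0,0],[0,0,0],1],
])

```text
time: 21.8
ee_pos: [0.5819, 0.0593, 0.0848]
tcp_rot: [-179.9, 0.1, 86.1]
wrist_force: [-2.7, -3.4, 2.1]
opening: -0.0003
grasp_force: 2.1
```

```bash
python3 - <<'E'
from ax import *
st()
i,d,P=pts("scene"); i=i.astype(int)
k=(i[...,0]>1.8*i[...,1])&(P[...,2]>.08)&(P[...,2]<.157)&(abs(P[...,0]-.59)<.04)&(P[...,1]>.18)&(P[...,1]<.29); print(k.sum(), cyl(P[k],.026))
E
```

```text
21.8 q [ 5.8  9.9 -2.8 77.5 -0.  99.7] p [0.5819 0.0593 0.0848] z [-0.003 -0.001 -1.   ] y [ 0.998 -0.068 -0.002] F [-2.7 -3.4  2.1] g 2.0568117778748274 -0.00027577362941089346
406 (array([ 0.62335955,  0.26021555,  0.19085176, -0.16077558]), np.float64(0.1241740516606571), np.float64(0.005866634692866152))
```

>>> play_rows([
  [[2,0,0],[0,0,0],1],
  [[4,0,0],[0,0,0],1],
  [[6,0,0],[0,0,0],1],
  [[8,0,0],[0,0,0],1],
  [[10,0,0],[0,0,0],1],
  [[12,0,0],[0,0,0],1],
  [[14,0,0],[0,0,0],1],
  [[16,0,0],[0,0,0],1],
  [[18,0,0],[0,0,0],1],
  [[20,0,0],[0,0,0],1],
  [[22,0,0],[0,0,0],1],
  [[24,0,0],[0,0,0],1],
])

```text
time: 23.05
ee_pos: [0.583, 0.076, 0.085]
tcp_rot: [-179.9, 0.9, 85.8]
wrist_force: [-7.7, -52.0, 8.8]
opening: 0.0
grasp_force: 26.3
```

>>> play_rows([
  [[1,0,0],[0,0,0],1],
  [[2,0,0],[0,0,0],1],
  [[3,0,0],[0,0,0],1],
])

```text
time: 23.35
ee_pos: [0.583, 0.0761, 0.0851]
tcp_rot: [-179.9, 1.2, 85.6]
wrist_force: [-10.0, -63.6, 11.0]
opening: -0.0003
grasp_force: 32.1
```

>>> play_rows([
  [[1,0,0],[0,0,0],1],
  [[2,0,0],[0,0,0],1],
])

```text
time: 23.55
ee_pos: [0.583, 0.0762, 0.0851]
tcp_rot: [-179.9, 1.4, 85.5]
wrist_force: [-9.6, -74.2, 11.6]
opening: -0.0
grasp_force: 37.4
```

The carriage hit the stop early, so I'm backing off.

>>> play_rows([
  [[-6,0,0],[0,0,0],1],
  [[-15,0,0],[0,0,0],1],
  [[-30,0,0],[0,0,0],1],
  [[-50,0,0],[0,0,0],1],
  [[-50,0,-40],[0,0,0],1],
  [[-50,0,-80],[0,0,0],1],
  [[-50,0,-120],[0,0,0],1],
  [[-50,0,-160],[0,0,0],1],
  [[-50,0,-165],[0,0,0],1],
])

```text
time: 24.45
ee_pos: [0.5824, 0.0386, 0.2555]
tcp_rot: [179.7, -0.0, 86.1]
wrist_force: [0.2, -0.5, -0.1]
opening: -0.0002
grasp_force: 0.0
```

```bash
python3 - <<'E'
from ax import *
st()
def h(P,y0):
    Q=P[(P[...,2]>.085)&(P[...,2]<.112)&(abs(P[...,0]-.585)<.04)&(abs(P[...,1]-y0)<.025)]; return len(Q),cv2.minAreaRect(Q[:,:2].astype(np.float32)*1000) if len(Q) else ""
print("top before",h(np.load("top0.npz")["P"],.005))
i,d,P=pts("top"); print("top",h(P,.105)); save("t6.png",cv2.resize(i[120:220,100:310],None,fx=3,fy=3))
i,d,P=pts("wrist"); print("wrist",h(P,.105))
w=pts("top")[2]; Q=w[(w[...,2]>.155)&(w[...,2]<.172)&(abs(w[...,0]-.596)<.04)&(abs(w[...,1]-.252)<.04)]; print("vase bottom",len(Q),cv2.minAreaRect(Q[:,:2].astype(np.float32)*1000),np.median(Q[:,2]))
E
```

```text
24.45 q [ 3.8  9.5 15.6 95.8 -0.  97.7] p [0.5824 0.0386 0.2555] z [ 0.006  0.    -1.   ] y [ 0.998 -0.067  0.006] F [ 0.2 -0.5 -0.1] g 0.0 -0.00018619886840127807
top before (92, ((578.6973266601562, 4.6337103843688965), (13.778865814208984, 47.4188232421875), 86.09801483154297))
top (0, '')
wrist (1312, ((584.16015625, 93.18614959716797), (14.094759941101074, 50.02177047729492), 86.23548889160156))
vase bottom 306 ((595.18505859375, 238.16293334960938), (49.34641647338867, 50.92782211303711), 76.47479248046875) 0.16458978801975777
```

View pics/t6.png

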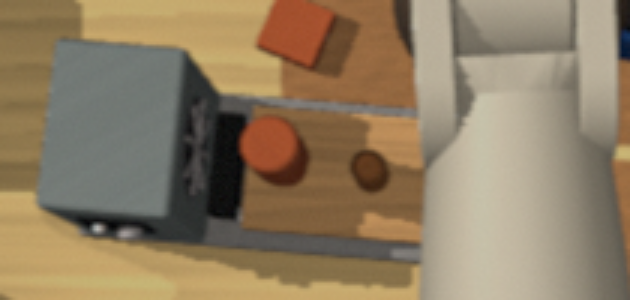

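The top view shows the deck's left edge at about (243,180) reaching the black rubber stop, with the vase still on its peg at (272,148). The handle moved only 87 mm, though, so I'll check the gap numerically.

```bash
python3 - <<'E'
from ax import *
i,d,P=pts("top"); sl=np.array([.068,.9977]); c=np.array([.5786,.006]); n=np.array([.9977,-.068])
for tag,(I,PP) in dict(now=(i,P),before=(lambda D:(D["i"],D["P"]))(np.load("top0.npz"))).items():
    t=(PP[...,:2]-c)@sl; s=(PP[...,:2]-c)@n; print(tag)
    for a in np.arange(.15,.33,.006):
        k=(t>=a)&(t<a+.006)&(s>-.05)&(s<-.03)
        if k.any(): print(round(a,3),np.nanmedian(PP[k][:,2]).round(3),np.median(I[k],axis=0).astype(int))
E
```

```text
now
0.15 0.043 [184 139  88]
0.156 0.045 [149 112  70]
0.162 0.045 [127  96  61]
0.168 0.045 [127  95  61]
0.174 0.043 [128  95  61]
0.18 0.044 [127  95  60]
0.186 0.044 [126  96  60]
0.192 0.045 [128  96  61]
0.198 0.046 [127  95  61]
0.204 0.045 [127  95  61]
0.21 0.046 [127  95  60]
0.216 0.044 [126  94  61]
0.222 0.046 [126  94  60]
0.228 0.045 [127  96  60]
0.234 0.046 [127  95  60]
0.24 0.046 [126  95  61]
0.246 0.044 [127  95  62]
0.252 0.043 [126  95  60]
0.258 0.043 [130  98  63]
0.264 0.045 [129  97  61]
0.27 0.042 [126  95  63]
0.276 0.043 [46 44 42]
0.282 0.048 [15 15 15]
0.288 0.05 [15 15 16]
0.294 0.049 [15 14 14]
0.3 0.05 [23 23 24]
0.306 0.13 [45 48 47]
0.312 0.183 [107 113 110]
0.318 0.185 [116 122 119]
0.324 0.184 [115 122 118]
0.33 0.184 [115 122 117]
before
0.15 0.045 [188 141  89]
0.156 0.045 [170 128  82]
0.162 0.045 [132  99  63]
0.168 0.044 [133  99  63]
0.174 0.044 [134 100  63]
0.18 0.044 [126  94  63]
0.186 0.027 [116 102  87]
0.192 0.027 [127 126 124]
0.198 0.027 [128 128 126]
0.204 0.027 [119 118 116]
0.21 0.025 [119 118 116]
0.216 0.024 [122 121 118]
0.222 0.026 [129 129 126]
0.228 0.025 [127 127 124]
0.234 0.026 [127 127 125]
0.24 0.029 [123 122 120]
0.246 0.027 [118 117 115]
0.252 0.026 [121 119 118]
0.258 0.027 [128 125 124]
0.264 0.027 [128 127 125]
0.27 0.029 [126 124 123]
0.276 0.036 [72 70 69]
0.282 0.048 [18 15 16]
0.288 0.049 [17 16 15]
0.294 0.049 [16 15 14]
0.3 0.048 [18 18 18]
0.306 0.128 [46 49 48]
0.312 0.184 [102 108 104]
0.318 0.185 [119 125 122]
0.324 0.183 [117 125 121]
0.33 0.183 [118 124 120]
```

The deck meets the rubber stop with no gap, the vase stands centred at its full height, and the arm is clear.

```bash
python3 -c "
from workcell import workorder; print(workorder.job_done())"
```

```text
the job is handed in; nothing more can be done
None
```

I've handed in the job: the vase is upside down on the slim peg and released, the carriage is against the rubber stop, and the arm is clear. The last push at the stop reached about 74 N at the wrist (under the 120 N limit, but harder than a gentle slide). The carriage travelled only about 87 mm rather than 100 mm, but the top view shows no gap at the stop.

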